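# Empty the board planer's catch bay

### The job

Pull the planer's see-through flap down all the way open, lay the two planed boards from the bay behind it flat in the yellow tote, then push the flap back up until its catch snaps and it is fully shut. Leave the mug, the squeeze bottle and the spatula where they are.

Things in the scene. Friction and masses are not known exactly. Their poses are not given: they have to be found in the camera images.
- planer: Fixed blue machine, 300 mm wide (y), front to its -x. Origin on the table, below the middle of the flap hinge. Catch bay floor: 30 mm above the table, x = 0 to 140 mm, between cheeks with inner faces at y = +-135 mm. From x = 140 mm the machine body, 165 mm high; from x = 170 mm a housing, 240 mm high. Front sill 36 mm high at x = -12 mm. The shut flap covers the bay.
- flap (a joint): Flap angle: 0 = fully shut (leaning back, away from the robot, 45 degrees from upright), 0.785 = upright, 1.40 = fully open at its stop (leaning 35 degrees towards the robot). Stiff hinge (0.4 N m): stays where it is left. A spring ball catch acts in the last 0.11 rad: overcoming it takes about 10 N at the handle, opening and closing; short of that it is not shut.
- flap_hinge (a point): Middle of the hinge line at the flap's lower edge, 40 mm above the table; the line runs along the planer's y. The frame turns with the flap and at angle 0 is parallel to the planer's.
- flap_handle (a point): Middle of the black round bar handle (120 mm long, along the hinge line, 10 mm thick), 40 mm off the flap's mid plane on its outer side, 150 mm from the hinge measured along the flap. With the flap open it is on the robot's side, lower than the edge. Flap: steel frame with clear window, 266 mm wide, 165 mm from hinge to upper edge, 10 mm thick.
- flap_edge (a point): Middle of the flap's free upper edge, 165 mm from the hinge, in the flap's mid plane.
- board0: Planed light-wood board, 80 x 40 x 15 mm (x, y, z), about 50 g, lying flat on the bay floor, its length roughly along the planer's x. Origin: centre of its underside.
- board1: Second board, the same.
- tote: Fixed open yellow plastic tote, 190 x 270 x 60 mm (x, y, z), walls and floor 5 mm thick. Origin: centre of its underside.
- mug: White mug, 76 mm across, 85 mm tall, handle at its +y; bystander. Origin: centre of its underside.
- squeeze_bottle: Green bottle with a blue nozzle, 60 mm across, 190 mm tall; bystander. Origin: centre of its underside.
- spatula: Spatula 250 mm long lying on the table along its own x; bystander. Origin near the middle of its underside.

How it is judged:
By the outcome, as a careful person would: the job done as asked, in the order asked, and still so for the second after the job is handed in, with the robot touching nothing.
It also fails if it takes over 72 s, if anything falls off the work surface, if the arm or the gripper's body presses on something with over 40 N, if the wrist force passes 120 N, or if a joint passes its speed limit or range.

### The arm

A 6-joint arm with a two-finger parallel gripper is mounted at the origin on the work surface. World frame = base frame: x ahead of the robot, y to its left, z up, the work surface at z = 0. Lengths are in mm, angles in rad, forces in N, time in s.
With the tool pointing down it reaches from about 400 to 825 mm from the base axis. Payload 7 kg.
Tool frame: the origin (TCP) lies at the very end of the fingers, on their centre line; the grasp point (between the pads) lies 19 mm behind it; z points along the fingers, y is the line along which they close (so a half turn about z gives the same grasp; the last joint's range is limited). The gripper opens to 88 mm and grips with 3 to 60 N. Pads are 19 mm wide; open, the fingers measure 130 mm over their backs; the gripper's body (78 mm by 193 mm) begins 47 mm behind the grasp point.
Start: joints at [1.49, 0.359, 0.012, 0, -1.224, -0.288], TCP at [243.342, 629.587, 226.561] pointing down, gripper open.
Joint ranges: [-3.07, 3.07], [-1.43, 2.12], [-1.02, 1.25], [-3.03, 1.67], [-3.05, -0], [-3.03, 3.03]. Speed limits (rad/s): [2.39, 2.39, 3.01, 3.14, 3.14, 3.14].

### API

Orientations are given as a unit quaternion [x, y, z, w].
In Python, from plant import bot gives the robot as it stands. Calls block until the motion is done:
- bot.move_ptp(position, orientation): joint-space move of the TCP to a pose.
- bot.line_to(position, velocity=150, ori=None): straight line of the TCP; ori=None keeps the orientation; velocity is the mean speed in mm/s.
- bot.move_joints(angles): joint-space move.
- bot.move_gripper(opening, force=None): finger opening in mm; force is the grip in N (None keeps the last); returns when the fingers have stopped.
- bot.pause(seconds).
- bot.solve_ik(position, orientation): joint angles nearest the present ones, or None.
- bot.read_state(): the state.
- bot.camera(name): name is "scene" or "side" or "wrist"; returns the picture (384x512x3 uint8, red, green, blue); there is no depth.
- bot.get_calibration(name): a dict with "fx", "fy", "cx", "cy" (pixels), "distortion" ([k1, k2, p1, p2, k3] as OpenCV has them; the pictures are not rectified), "view" (4x4, takes a point from world to camera coordinates); the wrist camera has in their place "T_tool_cam" (4x4, takes a point from camera to tool coordinates, whose origin is the TCP and whose axes are the flange's). Camera axes: x right, y up, looking along -z (the intrinsics and any distortion apply to the point x, -y, -z); pixel columns grow to the right and rows downward; lengths in mm; the calibration is good to about 2 mm. A picture is of the moment at which its call begins: read the wrist's pose just before it. get_calibration takes no time and is no camera call.
A pose or a line that the arm cannot do raises bot.Unreachable and nothing moves.
- bot.close_job(): hands the job in; it is judged then, once.
The state is a dict: "t": time; "joint_pos": joint angles; "qvel": joint speeds; "tau": joint torques, N m; "tcp_pos": TCP position; "eef_rot": TCP orientation; "contact_force": force on the tool from outside, world axes, zero at the start; "moment": the same for the moment, N m; "width": finger opening in mm; "finger_force": force on a finger pad.
Only numpy, scipy, OpenCV 4.12 (cv2) and the standard library are available. Lean on these libraries where they do the work, as an engineer would, in place of code of your own. Each camera call takes 0.05 s, during which the arm holds its last target. There are 200 camera calls.

## Working session

There is one attempt and no reset: what is moved stays moved. The work goes in short steps, each a Python script; the robot and the scene stay as the last script left them, time stands still between calls to the robot, and variables do not carry over. Pictures are saved under pics/ and viewed, at most 10 in all, crops included, and the job is handed in when it is done.

```bash
ls; mkdir -p pics
python3 - <<'E'
from plant import bot
import cv2,numpy as np
np.set_printoptions(suppress=True,precision=4)
s=bot.read_state(); print(s)
for n in ["scene","side","wrist"]:
    im=bot.camera(n); cv2.imwrite(f"pics/{n}0.png",im[:,:,::-1]); print(n,bot.get_calibration(n))
a=[cv2.imread(f"pics/{n}0.png") for n in ["scene","side"]]
E
```

```text
pics
{'t': 0.0, 'joint_pos': array([ 1.49  ,  0.3594,  0.0111, -0.0004, -1.2241, -0.2881]), 'qvel': array([-0.001 ,  0.0016, -0.0002,  0.0008,  0.0001,  0.0018]), 'tau': array([ -0.0011, -58.2715,  29.3061,   6.9972,   0.0069,  -0.0002]), 'tcp_pos': array([243.2123, 629.1445, 225.623 ]), 'eef_rot': array([ 0.983 , -0.1835, -0.0001,  0.0008]), 'contact_force': array([-0.6149, -0.2399,  0.7432]), 'moment': array([ 0.0052,  0.0392, -0.0163]), 'finger_force': 0.0, 'width': 87.59819928334124}
scene {'fx': 454.6680626077642, 'fy': 454.6680626077642, 'cx': 260.2433005866642, 'cy': 191.1553253766897, 'distortion': array([-0.1134,  0.    ,  0.    ,  0.    ,  0.    ]), 'view': array([[   -0.7884,     0.615 ,     0.0154,   426.8329],
       [   -0.4459,    -0.5885,     0.6744,   179.3005],
       [    0.4238,     0.5248,     0.7382, -1499.6813],
       [    0.    ,     0.    ,     0.    ,     1.    ]])}
side {'fx': 421.9771919760812, 'fy': 421.9771919760812, 'cx': 257.02897460295503, 'cy': 195.40973976265144, 'distortion': array([-0.1477,  0.    ,  0.    ,  0.    ,  0.    ]), 'view': array([[    0.9541,    -0.2991,    -0.0168,  -499.6124],
       [    0.2287,     0.691 ,     0.6857,  -222.2337],
       [   -0.1935,    -0.658 ,     0.7277, -1291.1381],
       [    0.    ,     0.    ,     0.    ,     1.    ]])}
wrist {'fx': 325.38010511236337, 'fy': 325.38010511236337, 'cx': 255.2256369436075, 'cy': 191.02676630484706, 'distortion': array([-0.0225,  0.    ,  0.    ,  0.    ,  0.    ]), 'T_tool_cam': array([[   0.0008,    0.962 ,    0.2729,   72.1781],
       [   1.    ,   -0.0008,   -0.0001,    0.5577],
       [   0.0001,    0.2729,   -0.962 , -158.8835],
       [   0.    ,    0.    ,    0.    ,    1.    ]])}
```

View pics/scene0.png

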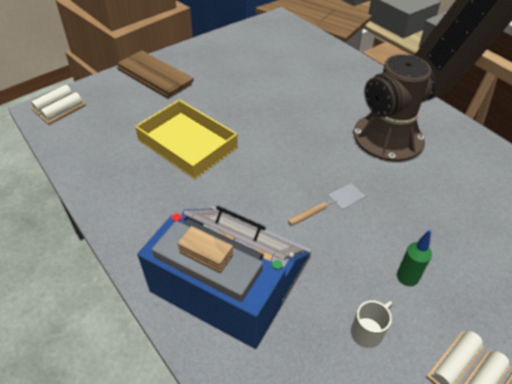

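View pics/side0.png

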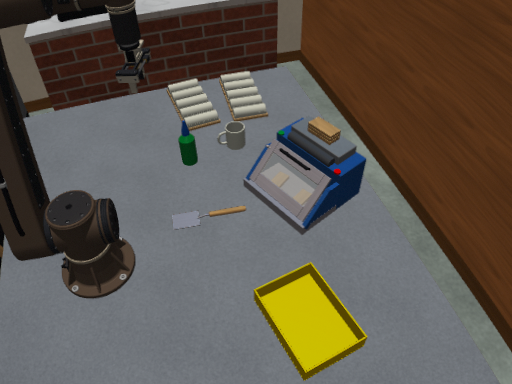

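```bash
cat > h.py <<'E'
from plant import bot
import cv2,numpy as np
from scipy.spatial.transform import Rotation as R
np.set_printoptions(suppress=True,precision=3)
def cam(n,st=None):
    c=bot.get_calibration(n); K=np.array([[c['fx'],0,c['cx']],[0,c['fy'],c['cy']],[0,0,1]])
    if n=='wrist':
        T=np.eye(4);T[:3,:3]=R.from_quat(st['eef_rot']).as_matrix();T[:3,3]=st['tcp_pos'];W=T@c['T_tool_cam']
    else: W=np.linalg.inv(c['view'])
    return K,c['distortion'],W
def ray(n,px,st=None):
    K,d,W=cam(n,st)
    u=cv2.undistortPoints(np.array(px,float).reshape(-1,1,2),K,d)[:,0]
    D=np.c_[u[:,0],-u[:,1],-np.ones(len(u))]@W[:3,:3].T
    return W[:3,3],D
def plane(n,px,z,st=None):
    o,D=ray(n,px,st); return o+D*((z-o[2])/D[:,2])[:,None]
def proj(n,P,st=None):
    K,d,W=cam(n,st); p=(np.atleast_2d(P)-W[:3,3])@W[:3,:3]
    p=p*[1,-1,-1]; return cv2.projectPoints(p,np.zeros(3),np.zeros(3),K,d)[0][:,0]
def snap(n,f):
    s=bot.read_state(); im=np.ascontiguousarray(bot.camera(n)[:,:,::-1]); cv2.imwrite(f'pics/{f}.png',im); return s,im
E
python3 - <<'E'
from h import *
for n in ['scene','side']:
    im=cv2.imread(f'pics/{n}0.png'); h=cv2.cvtColor(im,cv2.COLOR_BGR2HSV)
    m=cv2.inRange(h,(22,140,60),(36,255,255))
    c=max(cv2.findContours(m,0,2)[0],key=cv2.contourArea); c=cv2.convexHull(c)
    p=cv2.approxPolyDP(c,4,True)[:,0]; print(n,'tote hull',p.tolist()); print(np.c_[plane(n,p,0)[:,:2],plane(n,p,60)[:,:2]])
a=cv2.imread('pics/side0.png')[112:232,235:370]; b=cv2.imread('pics/scene0.png')[200:342,135:315]
a=cv2.resize(a,None,fx=3.6,fy=3.6,interpolation=2); b=cv2.resize(b,None,fx=1.7,fy=1.7,interpolation=2)
o=np.zeros((432,800,3),np.uint8); o[:a.shape[0],:a.shape[1]]=a; o[:b.shape[0],490:490+b.shape[1]]=b
cv2.imwrite('pics/crop1.png',o)
E
```

```text
scene tote hull [[179, 101], [235, 134], [236, 146], [195, 177], [140, 140], [136, 127]]
[[ 452.569 -587.329  489.287 -512.761]
 [ 398.888 -318.189  438.894 -260.106]
 [ 430.904 -268.235  468.95  -213.212]
 [ 610.396 -230.082  637.448 -177.395]
 [ 663.609 -482.24   687.401 -414.109]
 [ 643.345 -550.326  668.378 -478.024]]
side tote hull [[310, 262], [366, 337], [362, 346], [304, 380], [255, 301], [254, 289]]
[[ 636.417 -185.879  616.553 -222.401]
 [ 689.254 -465.225  666.465 -486.279]
 [ 667.38  -485.248  645.802 -505.194]
 [ 485.982 -520.983  474.448 -538.95 ]
 [ 435.345 -262.192  426.615 -294.488]
 [ 444.35  -223.247  435.121 -257.7  ]]
```

View pics/crop1.png

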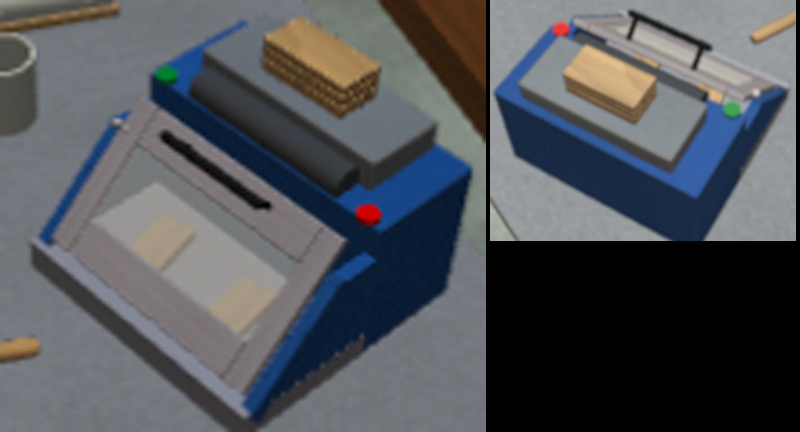

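Run:
```python
from h import *
S=lambda x,y:(x/3.6+235,y/3.6+112); C=lambda x,y:((x-490)/1.7+135,y/1.7+200)
p=plane('side',[S(33,243),S(250,408)],36); print('sill',p)
d=p[1]-p[0]; print(np.linalg.norm(d), np.arctan2(d[1],d[0]))
def tri(a,b):
    A=np.zeros((3,3));q=np.zeros(3)
    for n,x in(('side',a),('scene',b)):
        o,D=ray(n,[x]);D=D[0]/np.linalg.norm(D[0]);M=np.eye(3)-np.outer(D,D);A+=M;q+=M@o
    X=np.linalg.solve(A,q); return X,[proj('side',X)[0]-a,proj('scene',X)[0]-b]
for a,b in [((165,137),(707,47)),((268,206),(632,13)),((166,75),(732,110)),((368,215),(561,29))]:
    print(tri(S(*a),C(*b)))
# boards px
print(plane('side',[S(163,243),S(245,305)],45))
```

```text
sill [[536.111 189.953  36.   ]
 [660.86  -71.328  36.   ]]
289.5339838295923 -1.12534788627332
(array([654.534, 148.034, 174.896]), [array([-0.249, -0.058]), array([-0.368,  0.081])])
(array([704.419,  36.699, 173.82 ]), [array([-2.059, -0.307]), array([-2.795,  0.402])])
(array([688.493, 240.949, 169.001]), [array([-0.368, -0.09 ]), array([-0.608,  0.139])])
(array([790.184,   0.664, 168.816]), [array([-0.439, -0.027]), array([-0.602,  0.05 ])])
[[654.097 141.134  45.   ]
 [699.274  39.1    45.   ]]
```

```bash
cat >> h.py <<'E'
O=np.array([608.5,62.,0]); YAW=0.418
def setp(o,yaw):
    global O,YAW; O=np.array(o,float);YAW=yaw
def Rp(): return R.from_euler('z',YAW)
def W(p): return O+Rp().apply(np.array(p,float))
def hq(t,s=1):
    y=s*np.array([np.cos(t),0,np.sin(t)]); z=np.array([np.sin(t),0,-np.cos(t)])
    return (Rp()*R.from_matrix(np.c_[np.cross(y,z),y,z])).as_quat()
def bq(s=1,yaw=None):
    y=np.array([0,s,0.]); z=np.array([0,0,-1.])
    return (R.from_euler('z',YAW if yaw is None else yaw)*R.from_matrix(np.c_[np.cross(y,z),y,z])).as_quat()
def handle(a):
    u=a-np.pi/4  # lean towards robot
    al=np.array([-np.sin(u),0,np.cos(u)]); n=np.array([-np.cos(u),0,-np.sin(u)])
    return np.array([0,0,40])+150*al+40*n
def hpose(a,t,back=0):  # TCP pose gripping bar
    z=np.array([np.sin(t),0,-np.cos(t)]); return W(handle(a)+z*(19-back))
E
python3 - <<'E'
from h import *
print(handle(0),handle(1.4))
for t in (.52,.3):
  for s in (1,-1):
    for a,b in((0,120),(0,0),(.7,0),(1.4,0),(1.4,120)):
        print(t,s,a,b,bot.solve_ik(hpose(a,t,b),hq(t,s)))
for s in(1,-1):
  for y in(-40,40):
    for z in (31,200): print('b',s,y,z,bot.solve_ik(W([74,y,z]),bq(s)))
for s in(1,-1):
  for y in(-60,60): print('t',s,bot.solve_ik(np.array([553,-370,30.])+R.from_euler('z',.19).apply([0,y,0]),bq(s,.19)))
E
```

```text
[ 77.782   0.    174.35 ] [-119.175    0.     139.485]
0.52 1 0 120 None
0.52 1 0 0 None
0.52 1 0.7 0 None
0.52 1 1.4 0 None
0.52 1 1.4 120 None
0.52 -1 0 120 [ 0.421  0.012 -0.46   0.003 -0.579 -0.006]
0.52 -1 0 0 [ 0.421  0.213 -0.495  0.004 -0.343 -0.007]
0.52 -1 0.7 0 [ 0.422  0.03  -0.664  0.005 -0.357 -0.008]
0.52 -1 1.4 0 [ 0.423 -0.037 -0.895  0.013 -0.193 -0.017]
0.52 -1 1.4 120 [ 0.424 -0.318 -0.803  0.006 -0.566 -0.011]
0.3 1 0 120 None
0.3 1 0 0 None
0.3 1 0.7 0 None
0.3 1 1.4 0 None
0.3 1 1.4 120 None
0.3 -1 0 120 [ 0.421  0.138 -0.221  0.001 -0.912 -0.003]
0.3 -1 0 0 [ 0.421  0.283 -0.311  0.001 -0.677 -0.003]
0.3 -1 0.7 0 [ 0.421  0.107 -0.492  0.002 -0.672 -0.004]
0.3 -1 1.4 0 [ 0.422  0.029 -0.727  0.002 -0.515 -0.006]
0.3 -1 1.4 120 [ 0.423 -0.169 -0.603  0.002 -0.837 -0.006]
b 1 -40 31 [ 0.36   0.552 -0.157  0.    -0.862 -1.513]
b 1 -40 200 [ 0.36   0.406  0.023  0.    -1.187 -1.513]
b 1 40 31 [ 0.482  0.523 -0.212  0.    -0.836 -1.635]
b 1 40 200 [ 0.482  0.37  -0.032  0.    -1.168 -1.635]
b -1 -40 31 [ 0.36   0.552 -0.157  0.    -0.862  1.629]
b -1 -40 200 [ 0.36   0.406  0.023  0.    -1.187  1.629]
b -1 40 31 [ 0.482  0.523 -0.212  0.    -0.836  1.507]
b -1 40 200 [ 0.482  0.37  -0.032  0.    -1.168  1.507]
t 1 [-0.376  0.573 -0.121  0.    -0.877 -1.005]
t 1 [-0.209  0.462 -0.328  0.    -0.781 -1.172]
t -1 [-0.376  0.573 -0.121  0.    -0.877  2.137]
t -1 [-0.209  0.462 -0.328  0.    -0.781  1.97 ]
```

Run:
```python
from h import *
t=.45
bot.move_ptp(hpose(0,t,110),hq(t,-1)); bot.move_gripper(44)
s,im=snap('wrist','w1'); print(s['t'],s['tcp_pos'],hpose(0,t,110))
for y in(-60,0,60):print(proj('wrist',W(handle(0)+[0,y,0]),s))
```

```text
3.4667 [643.418  77.459 256.315] [643.411  77.507 256.291]
[[254.011 116.704]]
[[254.044 193.294]]
[[254.076 260.833]]
```

View pics/w1.png

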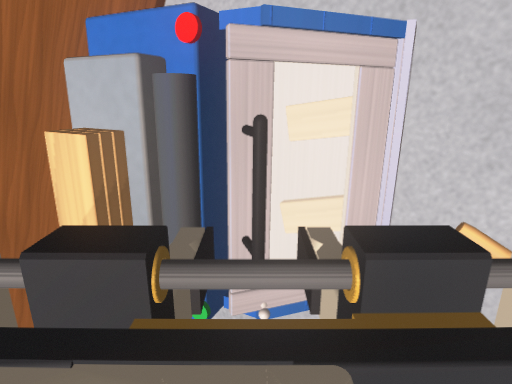

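Run:
```python
from h import *
s={'tcp_pos':np.array([643.418,77.459,256.315]),'eef_rot':hq(.45,-1)}
im=cv2.imread('pics/w1.png'); 
px=[]
for v in (150,170,190,205,220):
    r=im[v,235:280].max(1); k=np.where(r<60)[0]; px.append((235+k.mean(),v))
P=plane('wrist',px,174.35,s); print(np.array(px)); print(P)
print(Rp().inv().apply(P-O)); d=P[0]-P[-1]; print('yaw',np.arctan2(d[0],-d[1]))
bd=plane('wrist',[(286,106),(352,98),(351,134),(289,139),(283,199),(344,196),(344,229),(281,233)],45,s)
print(Rp().inv().apply(bd-O))
# red light end on side: top end of bar y
print(Rp().inv().apply(plane('wrist',[(260,115)],174.35,s)-O))
```

```text
[[ nan 150.]
 [ nan 170.]
 [ nan 190.]
 [ nan 205.]
 [ nan 220.]]
[[nan nan nan]
 [nan nan nan]
 [nan nan nan]
 [nan nan nan]
 [nan nan nan]]
[[nan nan nan]
 [nan nan nan]
 [nan nan nan]
 [nan nan nan]
 [nan nan nan]]
yaw nan
[[100.858 -65.227  45.   ]
 [ 29.062 -74.026  45.   ]
 [ 27.281 -37.493  45.   ]
 [ 96.202 -28.57   45.   ]
 [101.714  44.191  45.   ]
 [ 29.557  30.928  45.   ]
 [ 26.639  69.867  45.   ]
 [103.236  89.038  45.   ]]
[[ 72.821 -61.354 174.35 ]]<stdin>:6: RuntimeWarning: Mean of empty slice.
  ret = ret.dtype.type(ret / rcount)
```

Run:
```python
from h import *
s={'tcp_pos':np.array([643.418,77.459,256.315]),'eef_rot':hq(.45,-1)}
im=cv2.imread('pics/w1.png').astype(float)
px=[]
for v in (145,165,185,205,220):
    r=im[v,240:282].mean(1); w=np.clip((r.min()+r.max())/2-r,0,None); px.append((240+(w*np.arange(len(r))).sum()/w.sum(),v))
P=plane('wrist',px,174.35,s); print(np.array(px)); print(im[165,240:282:4].mean(1))
print(Rp().inv().apply(P-O)); d=P[0]-P[-1]; print('yaw',np.arctan2(d[0],-d[1]))
```

```text
[[259.545 145.   ]
 [259.339 165.   ]
 [259.121 185.   ]
 [258.647 205.   ]
 [258.348 220.   ]]
[189.    186.    198.    163.333  66.667  64.667  60.    191.    228.
 229.    227.667]
[[ 73.094 -38.985 174.35 ]
 [ 73.199 -23.454 174.35 ]
 [ 73.319  -7.387 174.35 ]
 [ 73.668   9.285 174.35 ]
 [ 73.888  22.189 174.35 ]]
yaw 0.4050262797572885
```

```bash
sed -i 's/^O=.*/O=np.array([604.7,60.3,0]); YAW=0.405/' h.py
python3 - <<'E'
from h import *
t=.45
bot.move_ptp(hpose(0,t,60),hq(t,-1))
bot.line_to(hpose(0,t,0),100)
print(bot.read_state()['contact_force'])
bot.move_gripper(0,40); s=bot.read_state(); print(s['t'],s['width'],s['contact_force'],s['finger_force'])
for a in (.06,.14,.3):
    bot.line_to(hpose(a,t),60); s=bot.read_state(); print(a,s['t'],s['width'],s['contact_force'],np.linalg.norm(s['tcp_pos']-hpose(a,t)))
E
```

```text
[ 0.197 -0.345  0.214]
5.2333 9.701446922349879 [2.861 0.614 1.44 ] 40.000537633895874
0.06 5.5417 9.751439569292417 [-1.389  0.396  5.507] 0.9451671638698356
0.14 5.9 9.504004793864487 [1.235 0.976 4.548] 1.2272654461127517
0.3 6.4667 9.66694342147426 [0.996 2.171 9.233] 1.9671581934807212
```

Run:
```python
from h import *
t=.45
for a in (.5,.7,.9,1.1,1.25,1.36,1.4,1.415):
    bot.line_to(hpose(a,t),90); s=bot.read_state(); print(a,s['t'],s['width'],s['contact_force'])
    if np.linalg.norm(s['contact_force'])>30: break
snap('side','s2');
```

```text
0.5 6.9583 9.505820781912547 [-1.391  2.598 13.069]
0.7 7.45 9.18657062764907 [-4.819  2.194 15.1  ]
0.9 7.9417 9.213161686574555 [-8.227  2.758 13.102]
1.1 8.4333 9.443292350584573 [-7.596  3.332  3.924]
1.25 8.8417 9.786526985192042 [-1.476  5.07  -1.495]
1.36 9.1833 9.722646421107221 [ 2.766  4.407 -5.244]
1.4 9.4333 9.471118489652559 [0.794 4.292 1.718]
1.415 9.6833 9.870157623126193 [-4.567  5.49  12.103]
```

Run:
```python
from h import *
t=.45
bot.line_to(hpose(1.44,t),60); s=bot.read_state(); print(s['contact_force'])
bot.line_to(hpose(1.40,t),60); bot.move_gripper(24); 
bot.line_to(hpose(1.4,t,70),150); s=bot.read_state(); print(s['t'],s['contact_force'])
# go above bay, camera flipped both ways: look with tool at s=-1? use s=+1 above x=40
bot.move_ptp(W([60,0,290]),bq(1)); bot.move_gripper(88)
s,im=snap('wrist','w2'); print(s['t'],s['tcp_pos'],s['eef_rot'].tolist())
_,sd=snap('side','s3')
a=cv2.resize(sd[112:262,225:370],None,fx=2,fy=2,interpolation=2)
o=np.zeros((384,810,3),np.uint8);o[:,:512]=im;o[:300,515:805]=a;cv2.imwrite('pics/c3.png',o[:,:800])
```

```text
[-8.003  4.808 26.506]
11.375 [0.112 0.29  0.175]
13.8917 [659.86   83.942 289.974] [-0.20114330569657626, 0.9795618255134525, -9.67576954104885e-06, -2.1830839837181315e-05]
```

View pics/c3.png

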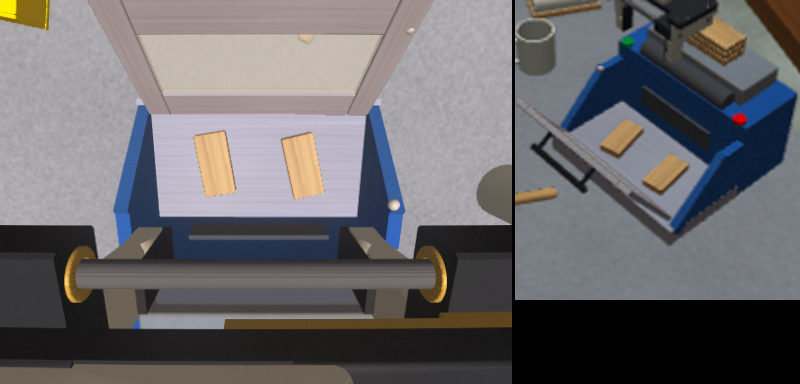

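Run:
```python
from h import *
s={'tcp_pos':np.array([659.86,83.942,289.974]),'eef_rot':np.array([-0.20114,0.97956,0,0])}
im=cv2.imread('pics/w2.png'); h=cv2.cvtColor(im,cv2.COLOR_BGR2HSV)
m=cv2.inRange(h,(8,70,90),(25,255,255)); m[:118]=0;m[212:]=0;m[:,:155]=0;m[:,360:]=0
for c in cv2.findContours(m,0,2)[0]:
    if cv2.contourArea(c)<500: continue
    P=plane('wrist',c[:,0],45,s); q=Rp().inv().apply(P-O)[:,:2].astype(np.float32)
    r=cv2.minAreaRect(q); print(r); print(cv2.boxPoints(r))
# bay floor left-right edges px at row ~150,210 and z=30
print(Rp().inv().apply(plane('wrist',[(152,115),(365,115),(161,216),(357,216)],30,s)-O))
```

```text
((66.8486328125, 60.62057113647461), (80.07058715820312, 40.05229949951172), 13.529062271118164)
[[ 23.239  70.725]
 [ 32.609  31.784]
 [110.458  50.516]
 [101.088  89.457]]
((64.4554672241211, -50.506526947021484), (79.93952941894531, 39.95613098144531), 9.05634593963623)
[[ 21.839 -37.069]
 [ 28.129 -76.527]
 [107.072 -63.944]
 [100.782 -24.486]]
[[   4.439 -129.323   30.   ]
 [   4.194  138.894   30.   ]
 [ 139.485 -128.383   30.   ]
 [ 139.302  140.281   30.   ]]
```

```bash
sed -i 's/^O=.*/O=np.array([602.7,64.9,0]); YAW=0.405/' h.py
python3 - <<'E'
from h import *
bot.move_gripper(84)
bot.move_ptp(W([47,33,150]),bq(1))
bot.line_to(W([47,33,60]),150); print(bot.read_state()['contact_force'])
bot.line_to(W([47,33,32]),60); s=bot.read_state();print(s['t'],s['contact_force'])
bot.move_gripper(0,15); s=bot.read_state();print(s['t'],s['contact_force'],s['width'],s['finger_force'])
bot.line_to(W([47,33,60]),100); s=bot.read_state();print(s['t'],s['contact_force'],s['width'])
snap('side','s4'); s,im=snap('wrist','w4')
o=np.zeros((384,800,3),np.uint8);o[:,:512]=im;o[:300,512:800]=cv2.resize(cv2.imread('pics/s4.png')[112:262,226:370],None,fx=2,fy=2,interpolation=2);cv2.imwrite('pics/c4.png',o)
E
```

```text
[-0.764  0.586  0.285]
16.3333 [-0.254 -0.787  0.718]
17.0167 [ 0.452  0.754 -0.349] 47.59026544264468 13.616117723286152
17.45 [-0.468  0.311 -0.578] 47.732340197659276
```

View pics/c4.png

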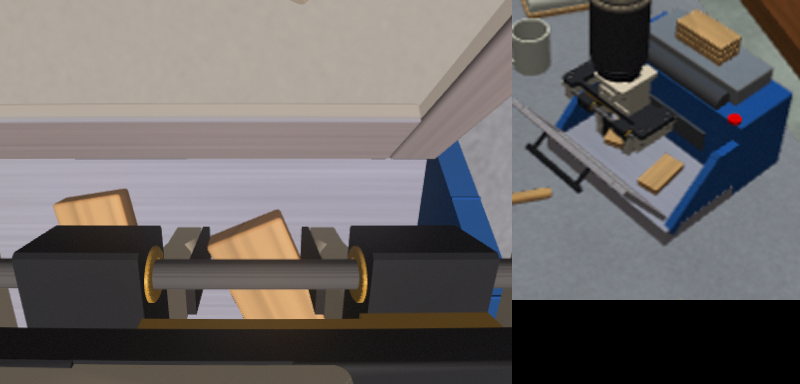

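```bash
cat >> h.py <<'E'
def boards(s,im,roi):
    h=cv2.cvtColor(im,cv2.COLOR_BGR2HSV); m=cv2.inRange(h,(8,70,90),(25,255,255))
    k=np.zeros_like(m); k[roi[1]:roi[3],roi[0]:roi[2]]=255; m&=k; out=[]
    for c in cv2.findContours(m,0,2)[0]:
        if cv2.contourArea(c)<500: continue
        q=Rp().inv().apply(plane('wrist',c[:,0],45,s)-O)[:,:2].astype(np.float32); out.append(cv2.minAreaRect(q))
    return out
E
python3 - <<'E'
from h import *
bot.line_to(W([47,20,60]),100)
bot.line_to(W([47,20,32.5]),60); bot.move_gripper(62,15)
bot.line_to(W([47,20,200]),200); bot.line_to(W([60,5,290]),200); bot.pause(.1)
s,im=snap('wrist','w5'); print(s['t'])
for r in boards(s,im,(155,118,360,212)): print(r)
E
```

```text
20.675
((70.1704330444336, 30.013607025146484), (80.02680969238281, 39.42080307006836), 22.43355941772461)
((64.39482879638672, -55.36994171142578), (79.8565673828125, 40.27516555786133), 9.012006759643555)
```

```bash
cat >> h.py <<'E'
TC=np.array([553.,-370,0])
def Tt(p): return TC+R.from_euler('z',.19).apply(np.array(p,float))
def place(x,y):
    bot.move_ptp(Tt([x,y,110]),bq(1,.19)); bot.line_to(Tt([x,y,30]),150); bot.line_to(Tt([x,y,9]),50)
    s=bot.read_state(); print('place',s['t'],s['contact_force'],s['width']); bot.move_gripper(56); bot.line_to(Tt([x,y,150]),250)
E
python3 - <<'E'
from h import *
a=np.radians(22.4); p=np.array([70.2,30])-18*np.array([np.cos(a),np.sin(a)])
q=bq(1,YAW+a)
bot.move_ptp(W([*p,150]),q); bot.line_to(W([*p,60]),150)
bot.line_to(W([*p,32]),60); s=bot.read_state();print(s['t'],s['contact_force'])
bot.move_gripper(0,20); s=bot.read_state();print(s['t'],s['contact_force'],s['width'],s['finger_force'])
if abs(s['width']-40)<2:
    bot.line_to(W([*p,230]),200); print(bot.read_state()['width'])
    place(-18,55)
    s,im=snap('wrist','w6'); print(s['t'])
E
```

```text
22.7167 [ 0.219 -0.119  1.059]
23.2167 [-0.503 -0.54   0.44 ] 39.55755327995058 19.958340525627136
39.75711200388051
place 27.2833 [-0.167  0.266 -0.439] 39.53005225025833
28.55
```

View pics/w6.png

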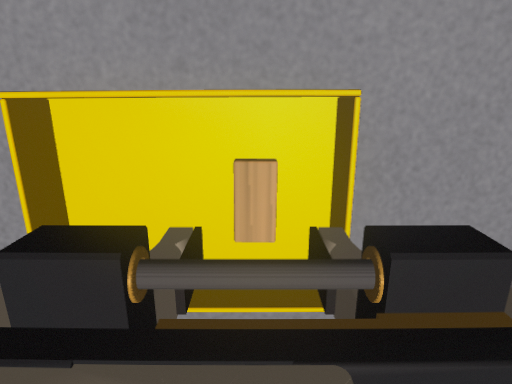

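Run:
```python
from h import *
bot.move_gripper(88)
bot.move_ptp(W([86,-20,230]),bq(1))
bot.line_to(W([86,-34,110]),200); bot.line_to(W([86,-34,60]),150); print(bot.read_state()['contact_force'])
bot.line_to(W([86,-34,32]),60); s=bot.read_state();print(s['t'],s['contact_force'])
bot.move_gripper(0,15); s=bot.read_state();print(s['t'],s['contact_force'],s['width'],s['finger_force'])
bot.line_to(W([86,-34,48]),100); bot.line_to(W([70,0,48]),100); bot.line_to(W([70,0,32.5]),60); bot.move_gripper(75)
bot.line_to(W([70,0,200]),200); bot.line_to(W([60,5,290]),200); bot.pause(.1)
s,im=snap('wrist','w7'); print(s['t'])
for r in boards(s,im,(155,118,360,212)): print(r)
```

```text
[ 0.762 -0.519  1.25 ]
32.8167 [-0.016 -0.382  0.819]
33.5583 [-0.38  -0.871  1.036] 46.7271574503742 13.747256062924862
37.275
((44.43254852294922, -1.0577144622802734), (79.29692840576172, 39.39691162109375), 3.789409637451172)
```

Run:
```python
from h import *
a=np.radians(3.8); p=np.array([44.4,-1])
q=bq(1,YAW+a)
bot.move_ptp(W([*p,120]),q); bot.line_to(W([*p,60]),150)
bot.line_to(W([*p,32]),60); s=bot.read_state();print(s['t'],s['contact_force'])
bot.move_gripper(0,20); s=bot.read_state();print(s['t'],s['contact_force'],s['width'],s['finger_force'])
if abs(s['width']-40)<2:
    bot.line_to(W([*p,230]),250); print(bot.read_state()['width'])
    place(0,-45)
    s,im=snap('wrist','w8'); print(s['t'])
```

```text
39.2083 [0.122 0.761 0.384]
39.875 [-0.103 -0.158  0.742] 39.92221062318976 19.99914050102234
39.728262940296986
place 43.9417 [ 0.181 -1.69   0.551] 39.84718447410111
45.2083
```

View pics/w8.png

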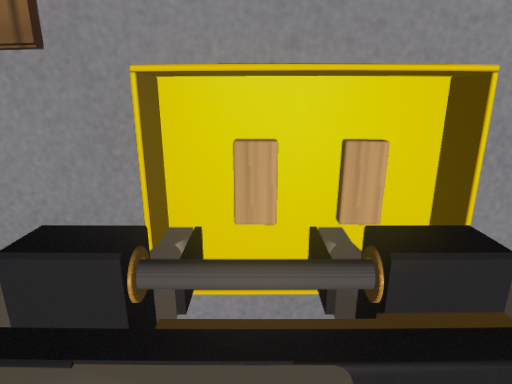

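Run:
```python
from h import *
t=.45
s=bot.read_state(); bot.line_to(s['tcp_pos']+[0,0,70],300)
bot.move_gripper(26)
bot.move_ptp(hpose(1.4,t,130),hq(t,-1))
bot.line_to(hpose(1.4,t,40),200); bot.line_to(hpose(1.4,t),80); s=bot.read_state(); print(s['t'],s['contact_force'])
bot.move_gripper(0,40); s=bot.read_state(); print(s['t'],s['width'],s['contact_force'])
if s['width']<8: raise SystemExit
for a in (1.25,1.05,.85,.65,.45,.25,.12,.05,0,-.03):
    bot.line_to(hpose(a,t),90); s=bot.read_state(); print(a,round(s['t'],2),s['width'],s['contact_force'])
    if np.linalg.norm(s['contact_force'])>45: break
snap('side','s9')
```

```text
49.1917 [-0.107  0.301  0.176]
49.625 9.761227777215874 [-1.114  0.677  4.927]
1.25 50.03 9.784380748267708 [-6.235 -1.801  4.453]
1.05 50.52 9.913437874984286 [-2.26  -2.588  4.141]
0.85 51.02 9.791850559950234 [ 1.85  -4.823  0.301]
0.65 51.51 10.12895658366499 [ 3.525 -4.404 -0.822]
0.45 52.0 9.7354160507412 [ 3.409 -4.792 -0.938]
0.25 52.49 9.870042337575347 [ 2.831 -4.515 -1.921]
0.12 52.87 9.438646066491774 [ 3.217 -4.521 -1.91 ]
0.05 53.13 9.698564396959078 [ 2.524 -4.783 -1.915]
0 53.38 9.721297692367774 [ 7.343 -4.374 -5.74 ]
-0.03 53.63 9.584603389591473 [-4.973 -5.756  5.862]
```

Run:
```python
from h import *
t=.45
for a in (-.05,-.07):
    bot.line_to(hpose(a,t),40); s=bot.read_state(); print(a,round(s['t'],2),s['contact_force'],s['tcp_pos']-hpose(0,t))
    if np.linalg.norm(s['contact_force'])>22: break
bot.line_to(hpose(-.015,t),60); print(bot.read_state()['contact_force'])
bot.move_gripper(34); print(bot.read_state()['contact_force'])
bot.line_to(hpose(0,t,120),200); s=bot.read_state(); print(s['t'],s['contact_force'])
s,im=snap('wrist','w10')
o=np.zeros((600,800,3),np.uint8);o[:384,:512]=im
_,sd=snap('side','s10'); _,sc=snap('scene','sc10')
o[:300,512:800]=cv2.resize(sd[112:262,226:370],None,fx=2,fy=2,interpolation=2)
o[384:600,:324]=cv2.resize(sc[190:334,130:346],None,fx=1.5,fy=1.5); o[300:600,400:800]=cv2.resize(sd,(400,300))
cv2.imwrite('pics/c10.png',o)
px=[];f=im.astype(float)
for v in (145,165,185,205,220):
    r=f[v,240:282].mean(1); w=np.clip((r.min()+r.max())/2-r,0,None); px.append((240+(w*np.arange(len(r))).sum()/w.sum(),v))
print(Rp().inv().apply(plane('wrist',px,174.35,s)-O))
```

```text
-0.05 53.93 [-23.753  -9.698  23.122] [ 3.081  0.598 -3.486]
[ 0.705 -6.836 -0.097]
[-0.056  0.307 -0.169]
55.6 [-1.02  -0.451 -0.227]
[[ 76.294 -37.359 174.35 ]
 [ 76.112 -21.187 174.35 ]
 [ 76.27   -4.434 174.35 ]
 [ 76.178  12.882 174.35 ]
 [ 76.313  26.311 174.35 ]]
```

View pics/c10.png

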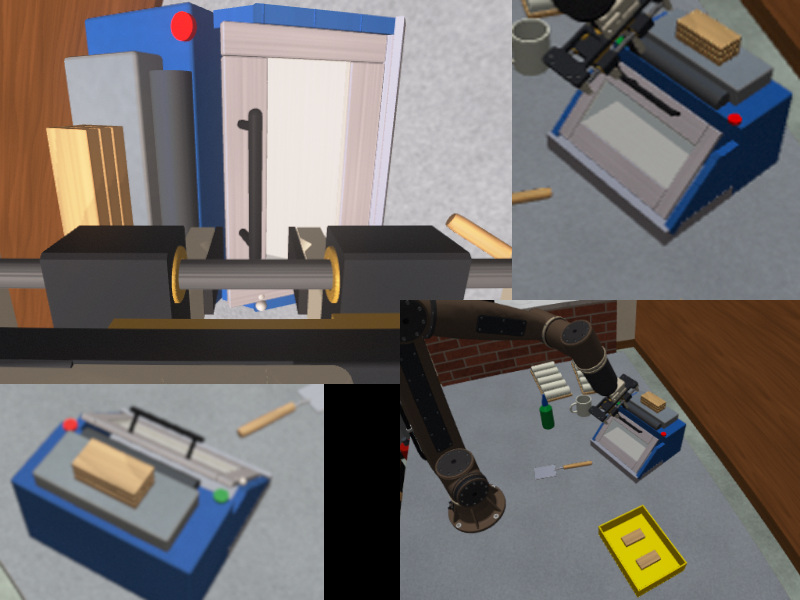

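Run:
```python
from h import *
for a,b,(x0,y0,x1,y1),fx in(('scene0','sc10',(205,200,275,240),'scene'),('side0','s10',(250,150,330,225),'side')):
    A,B=[cv2.imread(f'pics/{n}.png')[y0:y1,x0:x1] for n in(a,b)]
    g=[cv2.cvtColor(i,6) for i in(A,B)]
    m=[(i<60).astype(np.uint8) for i in g]
    print(a,'absdiff',np.abs(A.astype(int)-B).mean(),[i.sum() for i in m],[np.argwhere(i).mean(0) for i in m])
    print('1px handle? px per 1.3mm', proj(fx,W(handle(.01)))-proj(fx,W(handle(0))), cv2.phaseCorrelate(*[i.astype(np.float32) for i in g]))
```

```text
scene0 absdiff 12.179285714285715 [np.uint64(177), np.uint64(165)] [array([19.192, 34.966]), array([18.085, 35.4  ])]
1px handle? px per 1.3mm [[ 0.294 -0.613]] ((0.27390493891970635, -0.5265756459505724), 0.8532174521022373)
side0 absdiff 6.351333333333334 [np.uint64(1341), np.uint64(1219)] [array([35.079, 56.08 ]), array([32.92 , 55.584])]
1px handle? px per 1.3mm [[-0.291  0.006]] ((-0.01546658556114977, 0.5353528758929684), 0.8974145396550497)
```

Run:
```python
from h import *
def pc(a,b,r):
    x0,y0,x1,y1=r; g=[cv2.cvtColor(cv2.imread(f'pics/{n}.png')[y0:y1,x0:x1],6).astype(np.float32) for n in(a,b)]
    return np.round(cv2.phaseCorrelate(g[0],g[1],cv2.createHanningWindow((x1-x0,y1-y0),5)),2) if 0 else cv2.phaseCorrelate(g[0],g[1],cv2.createHanningWindow((x1-x0,y1-y0),5))
for n,r in [('body',(150,230,240,320)),('spatula',(285,180,345,226)),('handle',(212,200,272,232)),('flaplow',(255,228,308,258))]: print('scene',n,pc('scene0','sc10',r))
for n,r in [('housing',(300,115,345,160)),('spat',(170,200,250,230)),('handle',(270,140,315,175)),('tote',(250,260,370,383)),('flaptopR',(310,165,335,190))]: print('side',n,pc('side0','s10',r))
```

```text
scene body ((0.004776026514626608, -0.007428091308959495), 1.0639113771179576)
scene spatula ((-0.05450323400302182, -0.16950452059831633), 0.9783360888560613)
scene handle ((0.19536493311420244, -0.8713200211902823), 0.9097772198418776)
scene flaplow ((0.18819244805019508, -0.15022452423586508), 1.0485398748774588)
side housing ((0.5038336484568973, 0.4847993254575158), 1.0022763059168687)
side spat ((0.015844075267303026, 0.008772422573514405), 0.9717119304339091)
side handle ((0.4832317651684974, 0.35707134098993265), 0.8765663659131085)
side tote ((0.051865592535882854, 0.6553098958914845), 0.49913089701334634)
side flaptopR ((0.3421565063504062, 0.45259677708026835), 0.9860348302841186)
```

Run:
```python
from h import *
t=.45
bot.line_to(hpose(0,t),120); bot.move_gripper(0,40)
for a in(-.03,-.052,-.044):
    bot.line_to(hpose(a,t),40); s=bot.read_state(); print(a,round(s['t'],2),s['contact_force'])
bot.move_gripper(34); print(bot.read_state()['contact_force'])
bot.line_to(hpose(-.044,t,130),200); print(bot.read_state()['t'])
snap('scene','sc11')
for r in [(150,230,240,320),(212,200,272,232)]:
    x0,y0,x1,y1=r; g=[cv2.cvtColor(cv2.imread(f'pics/{n}.png')[y0:y1,x0:x1],6).astype(np.float32) for n in('scene0','sc11')]
    print(cv2.phaseCorrelate(g[0],g[1],cv2.createHanningWindow((x1-x0,y1-y0),5)))
```

```text
-0.03 57.7 [-16.639  -3.453  15.311]
-0.052 57.95 [-28.568  -7.265  26.287]
-0.044 58.2 [-19.353  -6.25   17.167]
[-0.144 -0.205 -0.203]
59.6583
((0.004659173173507725, 0.06333301561578253), 1.068360643769488)
((-0.09911185855867899, -0.05202846559669183), 0.9354738766948382)
```

```bash
python3 -c "
from plant import bot
print(bot.close_job())"
```

```text
the job is handed in; nothing more can be done
None
```

The job is handed in at about 60 s: the flap was pulled fully open, both boards lie flat in the tote, the flap is shut again (the scene camera shows it back in its starting position), and I never touched the mug, bottle or spatula.

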